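# Demould a test disc and index the shrinkage gauge to its third stop

## Task

Lift the freshly moulded disc out of the open mould by its hub and lower it, without dropping it, over the pin of the gauge's turntable until it lies flat, then let it go. Then take the gauge's knob, turn it clockwise by three clicks from where it rests, not running past the third stop, and finish while still holding the knob still there, fully in the notch, for the reading. Leave everything else on the bench as it is.

Things in the scene. Friction and masses are not known exactly. Their poses are not given: they have to be found in the camera images.
- disc: White plastic moulding, 60 g: flange 84 mm diameter, 8 mm thick, upright tubular hub in the middle, 30 mm outside, its top 36 mm above the underside; 19 mm bore right through. Origin: centre of the underside; z up the hub. Starts loose (1.5 mm clearance) in the mould's cavity, flange 2 mm below the mould's face. Grip the hub from above, fingertips at least 12 mm above the underside.
- mould: Lower half of an open steel mould, fixed, on either side of the robot: clamp plate 150 (x) x 200 (y) x 18 mm, on it a block 150 x 150 mm, top face 63 mm above the bench, with a round cavity 87 mm wide, 10 mm deep in the middle and a 16 mm core pin inside the disc's bore. Four 14 mm guide pins at x, y = +-60 mm, tops 103 mm above the bench. Origin: centre of the underside; z up.
- cavity (a point): Centre of the cavity floor, 53 mm above the bench: where the disc's underside lies at the start. The core pin on it is 16 mm high.
- gauge: Indexing shrinkage gauge, fixed, on either side of the robot. Grey base x -70 to 130, y -150 to 150 mm, 22 high. At y = 75 mm the turntable with its short pin, at y = -75 the black knob over a toothed plate. Behind (+x) the turntable a black optical head, x 82 to 108, 96 high; behind the knob a white readout, x 96 to 128, 84 high. Origin on the bench between the two axes; z up.
- seat (a point): Centre of the turntable's top face, 50 mm above the bench: where the centre of the disc's underside belongs. Turntable 104 mm in diameter; its upright pin is 16 mm in diameter, 17 mm high with a tapered top, and enters the disc's bore with 1.5 mm clearance all round. The knob drives the turntable one to one; the point turns with it.
- index_knob: Black fluted knob, 36 mm diameter, 32 mm high, axis upright, from 48 to 80 mm above the bench; a raised aluminium rib on top points along its -x. Fixed under it a steel dividing plate, 78 mm diameter, 32 to 41 mm above the bench, with 16 notches round its rim, 22.5 degrees apart; a sprung roller drops into a notch at each stop. Origin: on the axis, plate's underside.
- knob_grip (a point): On the knob's axis, 68 mm above the bench (12 mm below the knob's top): the TCP's place to grip it from above.
- index (a joint): Turn of the knob, rad, growing clockwise seen from above. It rests in a notch at 0; the clicks come at 0.393, 0.785 and 1.178 rad (third stop). Leaving a notch the roller resists with up to about 0.2 N m; past the middle it pulls on into the next. A fixed stop blocks turning the other way beyond -0.1.
- spare_disc: Bystander, leave alone: an earlier moulding of the same shape as the disc, lying hub up on the bench near the robot; not the one to measure. Origin on its underside.
- scraper: Bystander, leave alone: brass scraper with wooden handle, 200 long, lying flat on the bench between mould and gauge. Origin on its underside.
- caliper: Bystander, leave alone: digital caliper, 230 long, lying flat near the robot. Origin on its underside.
- release_can: Bystander, leave alone: can of mould release, 56 diameter, 130 high, standing beyond mould and gauge in the middle. Origin on its underside.
- bar_tray: Bystander, leave alone: grey tray 120 x 190 x 28 with moulded test bars, near the robot on its left. Origin on its underside.
- mallet: Bystander, leave alone: brass-headed mallet, 240 long, lying near the robot on its right. Origin on its underside.

How it is judged (in metres and radians):
On the way, in this order (a step that is already met when the one before it is completed fails the run):
1. the disc is lifted clear of the mould in the fingers (z of disc in the frame of cavity above 0.03 m and contact force between disc and the fingers above 0.5 N), for 0.1 s.
2. the disc lies flat on the turntable over its pin, let go, with the knob still in its starting notch (horizontal distance between disc and seat below 0.003 m and z of disc in the frame of seat between -0.003 and 0.003 m and angle between disc's own z axis and vertical below 0.04 rad and contact force between disc and the fingers below 0.05 N and value of joint index below 0.15 rad), for 0.2 s.
At the end, for the whole second after the job is handed in: The knob is held still in the fingers (contact force above 2 N) in the third notch, at 1.178 rad within 0.07 rad (4 degrees), while the disc, untouched, lies flat on the turntable: centred on the pin within 3 mm, at the height of the seat within 3 mm, tilted less than 0.04 rad (value of joint index between 1.1081 and 1.2481 rad and velocity of joint index between -0.1 and 0.1 rad/s and contact force between index_knob and the fingers above 2 N and horizontal distance between disc and seat below 0.003 m and z of disc in the frame of seat between -0.003 and 0.003 m and angle between disc's own z axis and vertical below 0.04 rad and contact force between disc and the fingers below 0.05 N); the arm keeps its last pose, push and grip.
It fails at once if the knob is run past the third stop, towards the fourth (beyond 1.36 rad) (value of joint index above 1.36 rad).
It fails at once if the disc is dropped (falling faster than 0.5 m/s out of the fingers) (linear speed of disc above 0.5 m/s and contact force between disc and the fingers below 0.02 N).
It fails at once if a bystander is moved by more than 20 mm (distance of any of spare_disc, scraper, caliper, release_can, bar_tray, mallet from where it was at the start of the episode above 0.02 m).
It also fails if it takes over 51 s, if anything falls off the work surface, if the arm or the gripper's body presses on something with over 40 N, if the wrist force passes 120 N, or if a joint passes its speed limit or range.

## Robot

A 6-joint arm with a two-finger parallel gripper is mounted at the origin on the work surface. World frame = base frame: x ahead of the robot, y to its left, z up, the work surface at z = 0. Lengths are in mm, angles in rad, forces in N, time in s.
With the tool pointing down it reaches from about 275 to 750 mm from the base axis. Payload 10.2 kg.
Tool frame: the origin (TCP) lies between the finger pads, 19 mm behind the fingertips; this is the grasp point; z points along the fingers, y is the line along which they close (so a half turn about z gives the same grasp; the last joint's range is limited). The gripper opens to 85 mm and grips with 20 to 120 N. Pads are 22 mm wide; open, the fingers measure 114 mm over their backs; the gripper's body (76 mm by 85 mm) begins 54 mm behind the grasp point. The pads swing forward as they close: fully open they stand 13 mm farther back than shut.
Start: joints at [-1.492, 0.313, 1.498, -0, 1.331, -0.223], TCP at [156.038, -501.282, 249.994] pointing down, gripper open.
Joint ranges: [-2.94, 2.94], [-0.97, 2.17], [0.19, 2.56], [-1.23, 4.37], [0.02, 3.11], [-2.88, 2.88]. Speed limits (rad/s): [2.39, 2.39, 3.01, 3.14, 3.14, 3.14].

## Interface

Orientations are given as a unit quaternion [x, y, z, w].
In Python, from plant import r, vision, sensors gives the robot as it stands (r), with the cameras (vision) and the readings (sensors).
- The arm moves only by the tool jog_arm, called by a JSON object that holds its "op" and its "data", one argument or row to a line. Schema: {"type":"object","properties":{"rows":{"type":"object","properties":{"motion":{"type":"array","items":{"type":"array","items":{"type":"number"},"minItems":4,"maxItems":4},"minItems":1,"maxItems":12}},"additionalProperties":false,"required":["motion"]},"finger_gap":{"type":"number"},"grip_n":{"type":"number"},"only":{"type":"string"},"quiet":{"type":"boolean"},"lines":{"type":"string"}},"required":["rows"],"additionalProperties":false}. rows is an object whose key "motion" holds a list of rows, 1 to 12 of them, each of 4 numbers: dx, dy, dz in mm, then a turn about the tool's z in rad; each row is the pose to reach, as a shift and turn from the pose commanded when the call began, along the tool's axes at that moment; what a row does not reach only later rows make up. A row lasts 1/8 s, in which the tool goes at most 62.5 mm and 0.188 rad, less where a joint would pass 70% of its speed; a pose out of reach is approached as far as the arm can. finger_gap is the opening from 0.0 (shut) to 1.0 (fully open), set as the call begins (left out keeps the last). The fingers move at their own pace and stop on an object; grip_n is the grip in N (left out, the last holds). Time passes only in rows, so rows that do not move let the fingers close. The tool returns the time, the measured TCP pose, the force, the opening and the grip force at its end. only (a regular expression) keeps the lines of the reply that match it, lines (a string "A,B") keeps lines A to B, and quiet returns only ok. Input that does not fit is refused with a message, and nothing moves.
- sensors.get_state(): the state, without advancing time (a new reading comes with each control period).
- vision.get_image(name): name is "scene" or "top"; returns a dict with "color" (384x512x3 uint8, red, green, blue), "mtx" (3x3 intrinsics, pixels), "xyz" and "orientation" of the camera in the world. Camera axes: x right, y down, z forward; pixel columns grow to the right and rows downward; lengths in mm; the calibration is good to about 2 mm. A picture is of the moment at which its call begins. There is no depth.
- r.sign_off(): hands the job in; it is judged then, once.
The state is a dict: "clock": time; "q": joint angles; "joint_vel": joint speeds; "tau": joint torques, N m; "ee_pos": TCP position; "orientation": TCP orientation; "ft_force": force on the tool from outside, world axes, zero at the start; "wrist_torque": the same for the moment, N m; "gripper_width": opening from 0.0 (shut) to 1.0 (fully open); "gripper_force": force on a finger pad.
Only numpy, scipy, OpenCV 4.12 (cv2) and the standard library are available. Lean on these libraries where they do the work, as an engineer would, in place of code of your own. Each camera call takes 0.05 s, during which the arm holds its last target. There are 200 camera calls.

## Working session

There is one attempt and no reset: what is moved stays moved. The work goes in short steps, Python scripts to look and compute and a tool call to move; the robot and the scene stay as the last step left them, time stands still between calls to the robot, and variables do not carry over. Pictures are saved under pics/ and viewed, at most 10 in all, crops included, and the job is handed in when it is done.

```bash
ls; mkdir -p pics
```

Run:
```python
from plant import r, vision, sensors
import cv2,pickle
d={}
for n in("scene","top"):
    i=vision.get_image(n);d[n]=i;cv2.imwrite(f"pics/{n}0.png",i["color"][:,:,::-1]);print(n,i["mtx"],i["xyz"],i["orientation"])
pickle.dump(d,open("d.pkl","wb"))
print(sensors.get_state())
```

```text
pics
plant.py
scene [[444.48471079   0.         252.95164302]
 [  0.         444.48471079 195.86070408]
 [  0.           0.           1.        ]] [ 869.67569176  584.49873092 1208.8261311 ] [ 0.26961192  0.92250032 -0.26528146 -0.07699552]
top [[496.99207088   0.         249.81076301]
 [  0.         496.99207088 189.55518794]
 [  0.           0.           1.        ]] [ 408.2559816    -8.98167017 1525.71132709] [-0.70018948  0.71319931 -0.03000013  0.01346952]
{'clock': 0.1, 'q': array([-1.49238214e+00,  3.13413003e-01,  1.49833728e+00, -1.58668607e-05,
        1.33101977e+00, -2.23422880e-01]), 'joint_vel': array([-4.71416122e-04, -1.77668120e-03, -2.53790909e-03, -2.37465704e-04,
       -1.04717473e-03, -9.18943484e-05]), 'tau': array([ 2.58413333e-03, -4.12903583e+01, -2.60143608e+01, -1.83029865e-04,
        3.00320273e-03, -1.39220518e-05]), 'ee_pos': array([ 156.02614385, -501.06499421,  249.49156645]), 'orientation': array([ 9.88632942e-01,  1.50348129e-01,  3.49607577e-05, -5.87710726e-04]), 'ft_force': array([ 0.56817175, -1.11296242,  0.80437937]), 'wrist_torque': array([-0.04732028,  0.03352017,  0.05183818]), 'gripper_force': 0.0, 'gripper_width': 1.0008955080840232}
```

View pics/top0.png

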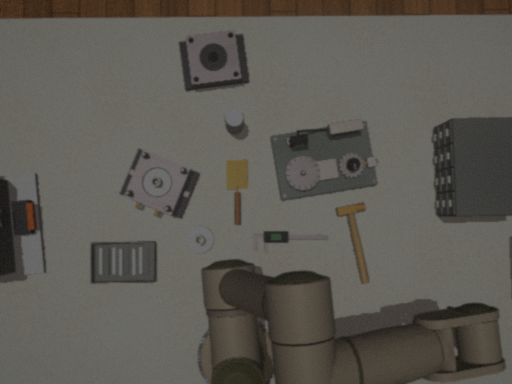

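View pics/scene0.png

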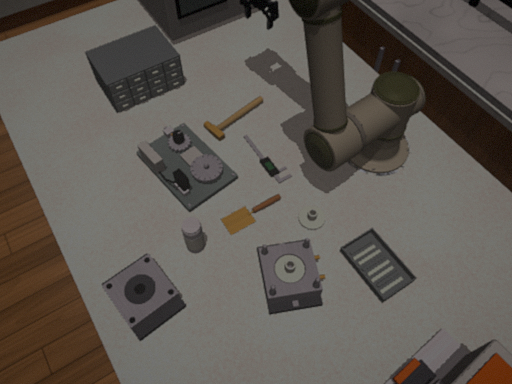

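The top view shows the mould with the disc at about (157,182), the turntable at (303,173), the knob at (352,165) and the spare disc at (201,239). I'll enlarge the relevant regions to measure.

Create h.py:
```python
import numpy as np
from scipy.spatial.transform import Rotation as R
def ray(im,uv):
    d=R.from_quat(im["orientation"]).as_matrix()@np.linalg.inv(im["mtx"])@[uv[0],uv[1],1]
    return np.array(im["xyz"],float),d/np.linalg.norm(d)
def onz(im,uv,z):
    o,d=ray(im,uv);return o+d*(z-o[2])/d[2]
def proj(im,p):
    c=R.from_quat(im["orientation"]).as_matrix().T@(np.array(p,float)-im["xyz"])
    return (im["mtx"]@c/c[2])[:2]
def two(a,ua,b,ub):
    oa,da=ray(a,ua);ob,db=ray(b,ub)
    s=np.linalg.lstsq(np.c_[da,-db],ob-oa,rcond=None)[0]
    p,q=oa+da*s[0],ob+db*s[1];return (p+q)/2,np.linalg.norm(p-q)
```

Run:
```python
import pickle,cv2,numpy as np
d=pickle.load(open("d.pkl","rb"))
def crop(n,x,y,w,h,s):
    c=d[n]["color"][y:y+h,x:x+w,::-1];c=np.clip(255*(c/200.)**.6,0,255).astype('uint8')
    return cv2.resize(c,None,fx=s,fy=s,interpolation=cv2.INTER_CUBIC)
a=np.hstack([crop("top",115,140,90,80,4),crop("top",268,115,110,80,4)])
b=np.hstack([crop("scene",250,230,80,80,3.5),crop("scene",135,115,110,80,3.5)])
b=cv2.copyMakeBorder(b,0,0,0,800-b.shape[1],cv2.BORDER_CONSTANT)
print(a.shape,b.shape);cv2.imwrite("pics/c1.png",np.vstack([a[:,:800],b]))
```

```text
(320, 800, 3) (280, 800, 3)
```

View pics/c1.png

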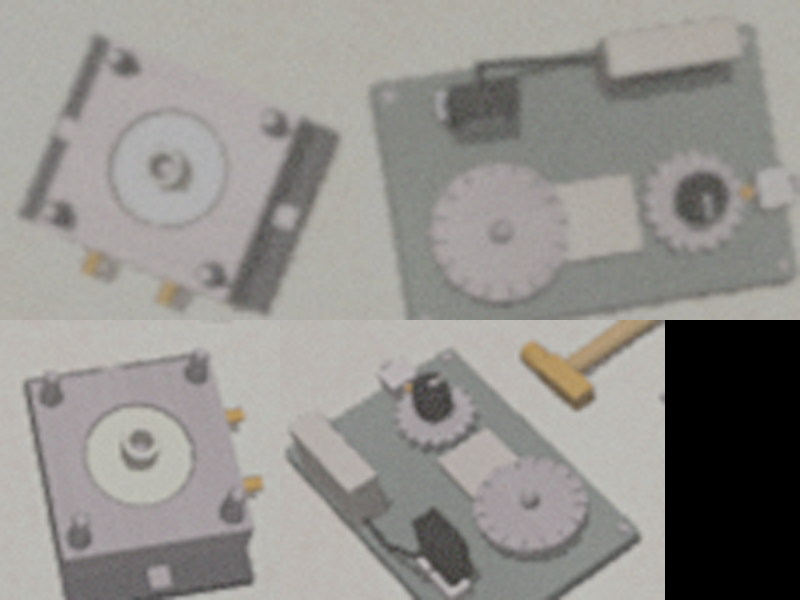

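The crop shows the disc flange (~(157,182) top), the turntable disc (~(302.8,173.2)) and the toothed plate (~(353,165)). All are pinkish or greenish against contrasting surroundings, so I'll fit ellipses with colour masks.

Add to h.py:
```python
import cv2
def blob(im,c,half,sign,name=None,s=8,rmax=None):
    """ellipse of the blob about c by Otsu on Lab a in a window; sign +1 pinker, -1 greener"""
    x0,y0=int(c[0]-half),int(c[1]-half);n=2*half
    k=cv2.resize(im["color"][y0:y0+n,x0:x0+n],None,fx=s,fy=s,interpolation=cv2.INTER_CUBIC)
    k=cv2.GaussianBlur(k,(0,0),s*.7)
    a=cv2.cvtColor(k.astype(np.float32)/255,cv2.COLOR_RGB2LAB)[:,:,1]*sign
    g=cv2.normalize(a,None,0,255,cv2.NORM_MINMAX).astype(np.uint8)
    m=cv2.threshold(g,0,255,cv2.THRESH_BINARY+cv2.THRESH_OTSU)[1]
    cs=cv2.findContours(m,cv2.RETR_EXTERNAL,cv2.CHAIN_APPROX_NONE)[0]
    cc=max(cs,key=cv2.contourArea);hl=cv2.convexHull(cc)
    e=cv2.fitEllipse(cc)
    if name:
        o=k[:,:,::-1].copy();cv2.drawContours(o,[cc],-1,(0,0,255),1);cv2.ellipse(o,e,(0,255,0),1);cv2.imwrite(name,o)
    f=lambda p:((p[0]+.5)/s-.5+x0,(p[1]+.5)/s-.5+y0)
    return f(e[0]),np.array(e[1])/s,k
```

Create m.py:
```python
import pickle,cv2,numpy as np
from h import *
d=pickle.load(open("d.pkl","rb"))
T={"disc":(61,-1,{"top":(157,182,18),"scene":(289.5,269,21)}),
"tt":(50,1,{"top":(302.7,173.2,20),"scene":(206.5,168,20)}),
"plate":(41,1,{"top":(352.5,165,17),"scene":(179.5,141,15)})}
L=[]
for k,(z,sg,v) in T.items():
    u={}
    for n,(x,y,h) in v.items():
        c,ax,_=blob(d[n],(x,y),h,sg,f"pics/_{k}_{n}.png")
        u[n]=c;print(k,n,np.round(c,2),np.round(ax,1),np.round(onz(d[n],c,z),1),"dia mm",np.round(ax*np.linalg.norm(onz(d[n],c,z)-d[n]["xyz"])/d[n]["mtx"][0,0],1))
        L.append(cv2.resize(cv2.imread(f"pics/_{k}_{n}.png"),(260,260)))
    print(two(d["top"],u["top"],d["scene"],u["scene"]))
cv2.imwrite("pics/c2.png",np.vstack([np.hstack(L[0::2]),np.hstack(L[1::2])]))
```

```bash
python3 m.py
```

```text
disc top [156.86 181.76] [29.2 29.8] [526.  229.1  61. ] dia mm [87.3 89.3]
disc scene [289.35 268.39] [28.3 30.7] [526.1 231.4  61. ] dia mm [79.5 86.2]
(array([525.70297495, 230.03708558,  57.95084218]), np.float64(1.319168566601806))
tt top [302.81 172.69] [34.6 35.5] [ 546.5 -203.8   50. ] dia mm [104.2 106.7]
tt scene [203.31 165.24] [29.1 40.9] [ 551.7 -212.    50. ] dia mm [ 94.4 132.8]
(array([ 549.69228224, -205.60162824,   55.13215547]), np.float64(8.780838954824018))
plate top [350.34 165.27] [24.6 33.5] [ 567.4 -349.3   41. ] dia mm [ 75.8 103.1]
plate scene [176.02 139.29] [18.1 30.1] [ 574.1 -362.1   41. ] dia mm [ 62.3 103.8]
(array([ 571.60321315, -350.67706177,   49.96264815]), np.float64(12.138051346159422))
```

View pics/c2.png

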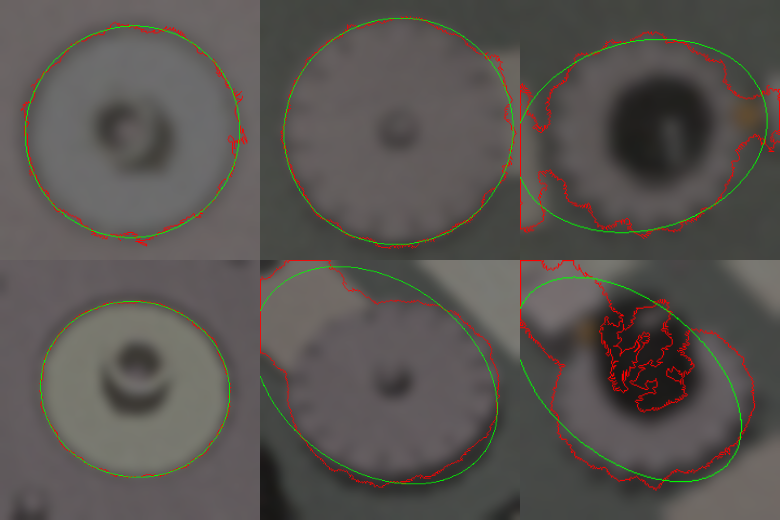

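The disc fits are clean in both views. The turntable is clean in the top view, but leaks in the scene view, as does the plate in both. I'll refit those with outliers trimmed.

Create m2.py:
```python
import pickle,cv2,numpy as np
from h import *
d=pickle.load(open("d.pkl","rb"))
# predicted outline of circle (centre p, radius R) in the image, contour points within tol px of it, refit, iterate
def fit(im,p,Rr,z,half,tol,name):
    p=np.array([*p,z],float);s=8
    for it in range(8):
        u=proj(im,p);x0,y0=int(u[0]-half),int(u[1]-half)
        k=cv2.resize(im["color"][y0:y0+2*half,x0:x0+2*half],None,fx=s,fy=s,interpolation=cv2.INTER_CUBIC)
        k=cv2.GaussianBlur(k,(0,0),s*.7)
        a=cv2.cvtColor(k.astype(np.float32)/255,cv2.COLOR_RGB2LAB)[:,:,1]
        g=cv2.normalize(a,None,0,255,cv2.NORM_MINMAX).astype(np.uint8)
        m=cv2.threshold(g,0,255,cv2.THRESH_BINARY+cv2.THRESH_OTSU)[1]
        cs=cv2.findContours(m,cv2.RETR_EXTERNAL,cv2.CHAIN_APPROX_NONE)[0]
        c=max(cs,key=cv2.contourArea)[:,0]
        c=c[(c.min(1)>3)&(c.max(1)<2*half*s-4)]
        w=np.array([onz(im,(q+.5)/s-.5+[x0,y0],z) for q in c])[:,:2]
        r=np.linalg.norm(w-p[:2],axis=1);ok=abs(r-Rr)<tol
        A=np.c_[2*w[ok],np.ones(ok.sum())];sol=np.linalg.lstsq(A,(w[ok]**2).sum(1),rcond=None)[0]
        p[:2]=sol[:2];R_=np.sqrt(sol[2]+sol[:2]@sol[:2]);tol=max(4,tol*.75)
    th=np.degrees(np.arctan2(*(w[ok]-p[:2]).T[::-1]))
    print(name,np.round(p,1),"R",round(R_,1),"n",ok.sum(),len(ok),"sectors",np.histogram(th,12,(-180,180))[0],"px",proj(im,p).round(2))
    return p
for n in("top","scene"):
    im=d[n]
    fit(im,(526,230),42,61,18 if n=="top" else 21,6,n+" tt-check disc") if 0 else None
    t=fit(im,(546.5,-204),52,50,20,10,n+" tt")
    k=fit(im,(568,-353),39,41,16,9,n+" plate")
    v=(k-t)[:2];print(n,"dist",np.linalg.norm(v),"gauge yaw",np.arctan2(v[0],-v[1]))
    # knob top: dark blob; rib
    u=proj(im,[k[0],k[1],80]).round(1);print("knob top px",u)
# mould yaw from guide pin tops (top view, crop estimates)
P=[onz(d["top"],(115+x/4,140+y/4),103)[:2] for x,y in((123,62),(275,123),(212,275),(60,212))]
print(np.round(P,0),np.mean(P,0),[np.arctan2(*(P[i]-P[(i+1)%4])).round(3) for i in range(4)])
```

```bash
python3 m2.py
```

```text
top tt [ 546.3 -203.4   50. ] R 53.0 n 1105 1205 sectors [112  92 115  57  69 105 104  95 106 106  77  67] px [302.7  172.77]
top plate [ 568.3 -350.1   41. ] R 38.5 n 997 1305 sectors [ 66  69  82  33  73  82  62  79 117 142 101  91] px [350.6  164.95]
top dist 148.33838755825522 gauge yaw 0.14930844228326806
knob top px [353.6 163.5]
scene tt [ 548.6 -199.3   50. ] R 53.6 n 738 969 sectors [ 80  73  28   0  31  61  66  64 132  80  63  60] px [206.11 167.51]
scene plate [ 570.7 -347.7   41. ] R 39.0 n 571 1460 sectors [47 59 31  0 50 46 50 57 63 85 43 40] px [178.89 141.68]
scene dist 150.06164987257432 gauge yaw 0.14813069372609122
knob top px [177.2 134.1]
[[599. 253.]
 [553. 145.]
 [445. 191.]
 [492. 299.]] [522.04209136 222.18961279] [np.float64(0.4), np.float64(1.973), np.float64(-2.73), np.float64(-1.169)]
```

Add to h.py:
```python
def go(r,p,clos=None):
    """shift in the tool's axes and turn about tool z to TCP p, closing line angle clos (world, mod pi)"""
    s=sensors.get_state();M=R.from_quat(s["orientation"]).as_matrix()
    c=np.arctan2(M[1,1],M[0,1]);dv=M.T@(np.array(p)-s["ee_pos"])
    th=0 if clos is None else -((clos-c+np.pi/2)%np.pi-np.pi/2)
    print("at",s["ee_pos"].round(1),"clos",round(c,3),"q",s["q"].round(2),"t",round(s["clock"],2),"->",dv.round(1),"turn",round(th,3),"tilt",M[:,2].round(3))
```

```bash
python3 -c "
from h import *;from plant import r, vision, sensors
go(r,[526,230,200],-.403)"
```

```text
at [ 156.  -501.1  249.5] clos -1.269 q [-1.49  0.31  1.5  -0.    1.33 -0.22] t 0.1 -> [ 570.6 -588.    50.3] turn -0.866 tilt [-0.     0.001 -1.   ]
```

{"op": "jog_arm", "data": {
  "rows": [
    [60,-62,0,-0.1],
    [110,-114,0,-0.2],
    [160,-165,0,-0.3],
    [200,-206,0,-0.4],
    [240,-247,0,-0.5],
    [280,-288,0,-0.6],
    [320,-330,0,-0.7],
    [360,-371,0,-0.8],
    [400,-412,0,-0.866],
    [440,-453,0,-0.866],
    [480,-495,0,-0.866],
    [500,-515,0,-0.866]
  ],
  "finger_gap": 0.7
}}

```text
refused: rows: the value is not of type 'object' (schema: type "object"). Nothing was moved.
```

Wrong form. The message asks for an object with the rows under "motion", so I'll send the same numbers that way.

{"op": "jog_arm", "data": {
  "rows": {"motion": [[60,-62,0,-0.1],[110,-114,0,-0.2],[160,-165,0,-0.3],[200,-206,0,-0.4],[240,-247,0,-0.5],[280,-288,0,-0.6],[320,-330,0,-0.7],[360,-371,0,-0.8],[400,-412,0,-0.866],[440,-453,0,-0.866],[480,-495,0,-0.866],[500,-515,0,-0.866]]},
  "finger_gap": 0.7
}}

```text
clock: 1.6
ee_pos: [480.8, 141.8, 249.4]
orientation: [0.834, 0.552, -0.0, -0.0]
ft_force: [-0.0, -1.2, 1.0]
gripper_width: 0.702
gripper_force: 0.0
```

```bash
python3 -c "
from h import *;from plant import r, vision, sensors
go(r,[526,230,170],-.403)"
```

```text
at [480.8 141.8 249.4] clos -0.4 q [0.05 0.26 1.57 0.   1.31 0.45] t 1.6 -> [98.9  7.4 79.4] turn 0.003 tilt [-0.001  0.    -1.   ]
```

{"op": "jog_arm", "data": {
  "rows": {"motion": [[50,4,0,0],[90,7,25,0],[99,7,60,0],[99,7,79,0],[99,7,79,0],[99,7,79,0]]}
}}

```text
clock: 2.35
ee_pos: [526.0, 227.3, 172.0]
orientation: [0.834, 0.551, 0.001, 0.0]
ft_force: [-0.8, 0.2, 0.7]
gripper_width: 0.701
gripper_force: 0.0
```

Run:
```python
from h import *;from plant import r, vision, sensors;import pickle
go(r,[526,230,86],-.403)
d={n:vision.get_image(n) for n in("scene","top")};pickle.dump(d,open("d1.pkl","wb"))
L=[]
for n in d:
    u=proj(d[n],sensors.get_state()["ee_pos"]).round().astype(int);print(n,u)
    c=d[n]["color"][u[1]-45:u[1]+45,u[0]-45:u[0]+45,::-1]
    c=np.clip(255*(c/200.)**.6,0,255).astype('uint8');L.append(cv2.resize(c,(400,400),interpolation=cv2.INTER_CUBIC))
cv2.imwrite("pics/c3.png",np.hstack(L))
```

```text
at [526.  227.3 172. ] clos -0.403 q [0.2  0.49 1.46 0.   1.2  0.61] t 2.35 -> [ 2.4 -1.1 86. ] turn -0.0 tilt [ 0.001  0.    -1.   ]
scene [291 250]
top [151 179]
```

View pics/c3.png

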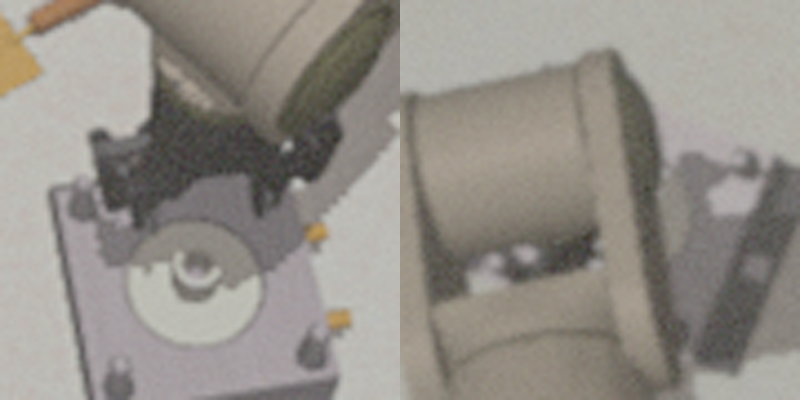

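The scene view shows the open fingers straddling the hub, aligned with the mould's sides. I'll descend and grip.

{"op": "jog_arm", "data": {
  "rows": {"motion": [[2,-1,30,0],[2,-1,60,0],[2,-1,78,0],[2,-1,86,0],[2,-1,86,0],[2,-1,86,0]]}
}}

```text
clock: 3.2
ee_pos: [526.0, 229.7, 86.0]
orientation: [0.834, 0.551, 0.001, 0.0]
ft_force: [-0.1, -0.1, 0.2]
gripper_width: 0.699
gripper_force: 0.0
```

```bash
python3 -c "
from h import *;from plant import r, vision, sensors
go(r,[526,230,86],-.403)"
```

```text
at [526.  229.7  86. ] clos -0.403 q [0.21 0.59 1.54 0.   1.01 0.61] t 3.2 -> [ 0.3 -0.1  0. ] turn -0.0 tilt [ 0.002  0.    -1.   ]
```

{"op": "jog_arm", "data": {
  "rows": {"motion": [[0,0,0,0],[0,0,0,0],[0,0,0,0],[0,0,0,0],[0,0,0,0],[0,0,0,0]]},
  "finger_gap": 0,
  "grip_n": 30
}}

```text
clock: 3.95
ee_pos: [525.8, 229.7, 85.7]
orientation: [0.834, 0.551, 0.0, 0.0]
ft_force: [-0.1, 0.1, 5.9]
gripper_width: 0.341
gripper_force: 29.8
```

```bash
python3 -c "
from h import *;from plant import r, vision, sensors
go(r,[526,230,86],-.403);print(sensors.get_state()['ft_force'])"
```

```text
at [525.8 229.7  85.7] clos -0.403 q [ 0.21  0.59  1.54 -0.    1.01  0.61] t 3.95 -> [ 0.4  0.1 -0.3] turn -0.0 tilt [ 0.001  0.    -1.   ]
[-0.11257146  0.06137668  5.88065915]
```

Gripped at width 0.341 (29 mm, which matches the hub), with no lateral load. I'll lift slowly.

{"op": "jog_arm", "data": {
  "rows": {"motion": [[0,0,-8,0],[0,0,-20,0],[0,0,-40,0],[0,0,-65,0],[0,0,-90,0],[0,0,-110,0],[0,0,-115,0],[0,0,-115,0]]}
}}

```text
clock: 4.95
ee_pos: [525.4, 229.6, 199.9]
orientation: [0.834, 0.551, -0.0, -0.0]
ft_force: [-0.7, 0.2, -0.8]
gripper_width: 0.344
gripper_force: 29.8
```

Run:
```python
from h import *;from plant import r, vision, sensors;import pickle
go(r,[547,-201,200])
im=vision.get_image("scene");pickle.dump(im,open("d2.pkl","wb"))
u=proj(im,[526,230,165]).round().astype(int)
c=im["color"][u[1]-45:u[1]+45,u[0]-50:u[0]+50,::-1]
c=np.clip(255*(c/200.)**.6,0,255).astype('uint8');cv2.imwrite("pics/c4.png",cv2.resize(c,None,fx=6,fy=6,interpolation=cv2.INTER_CUBIC));print(u)
```

```text
at [525.4 229.6 199.9] clos -0.403 q [ 0.21  0.46  1.42 -0.    1.26  0.61] t 4.95 -> [-3.876e+02  1.887e+02 -1.000e-01] turn 0 tilt [-0. -0. -1.]
[292 252]
```

View pics/c4.png

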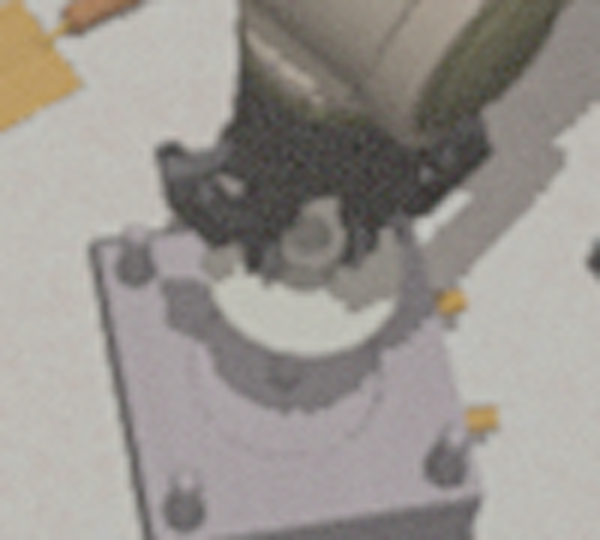

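The disc hangs level in the fingers, clear of the mould (crop centre at about (300,290)). Now across to above the turntable.

{"op": "jog_arm", "data": {
  "rows": {"motion": [[-20,10,0,0],[-55,27,0,0],[-100,49,0,0],[-145,71,0,0],[-190,92,0,0],[-235,114,0,0],[-280,136,0,0],[-320,156,0,0],[-355,173,0,0],[-378,184,0,0],[-388,189,0,0],[-388,189,0,0]]}
}}

```text
clock: 6.5
ee_pos: [547.0, -201.3, 199.4]
orientation: [0.834, 0.551, -0.0, -0.001]
ft_force: [-0.7, 0.1, -0.3]
gripper_width: 0.34
gripper_force: 29.8
```

{"op": "jog_arm", "data": {
  "rows": {"motion": [[0,0,20,0],[0,0,50,0],[0,0,75,0],[0,0,88,0],[0,0,90,0],[0,0,90,0]]}
}}

```text
clock: 7.25
ee_pos: [547.6, -201.3, 110.8]
orientation: [0.834, 0.551, 0.0, 0.001]
ft_force: [0.7, 0.2, -0.6]
gripper_width: 0.343
gripper_force: 29.8
```

Run:
```python
from h import *;from plant import r, vision, sensors;import pickle
go(r,[547,-201,108])
L=[];D={}
for n in("scene","top"):
    im=vision.get_image(n);D[n]=im
    u=proj(im,[547,-201,90]).round().astype(int);print(n,u)
    c=im["color"][u[1]-33:u[1]+33,u[0]-33:u[0]+33,::-1]
    c=np.clip(255*(c/200.)**.6,0,255).astype('uint8');L.append(cv2.resize(c,None,fx=6,fy=6,interpolation=cv2.INTER_CUBIC))
pickle.dump(D,open("d3.pkl","wb"));cv2.imwrite("pics/c5.png",np.hstack(L))
```

```text
at [ 547.6 -201.3  110.8] clos -0.403 q [-0.55  0.58  1.49  0.    1.08 -0.15] t 7.25 -> [ 0.1 -0.7  2.8] turn 0 tilt [ 0.001 -0.001 -1.   ]
scene [205 159]
top [304 171]
```

View pics/c5.png

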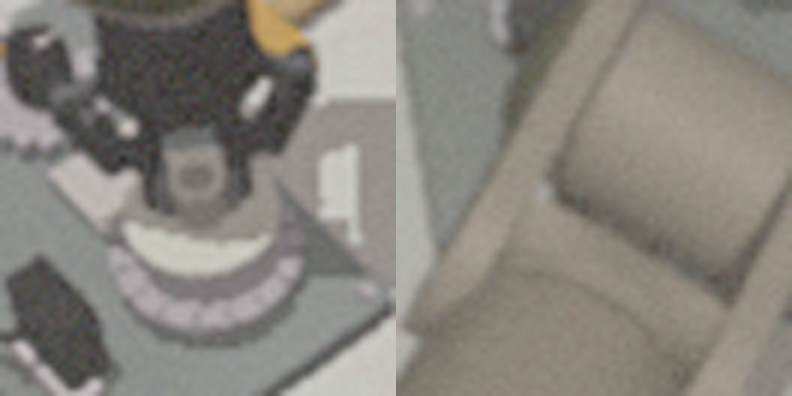

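The scene view shows the disc held level just above the turntable, roughly concentric, with the flange's front edge over the notched rim. The pin is tapered, so I'll lower in small steps and watch the force.

{"op": "jog_arm", "data": {
  "rows": {"motion": [[0,-0.5,4,0],[0,-0.5,9,0],[0,-0.5,11,0],[0,-0.5,11,0]]}
}}

```text
clock: 7.85
ee_pos: [546.7, -201.2, 98.8]
orientation: [0.834, 0.551, -0.0, -0.0]
ft_force: [0.2, -0.9, -0.7]
gripper_width: 0.343
gripper_force: 29.8
```

{"op": "jog_arm", "data": {
  "rows": {"motion": [[0,0,2,0],[0,0,4,0],[0,0,5,0],[0,0,5,0]]}
}}

```text
clock: 8.35
ee_pos: [546.7, -201.2, 93.9]
orientation: [0.834, 0.551, -0.0, -0.0]
ft_force: [-0.7, 0.2, -1.4]
gripper_width: 0.341
gripper_force: 29.8
```

Run:
```python
import pickle
from h import *
d=pickle.load(open("d.pkl","rb"))
# radial edges of the turntable on its plane z=50, per direction
c0=np.array([547,-202.])
for n in d:
    im=d[n];lab=cv2.GaussianBlur(cv2.cvtColor(im["color"].astype(np.float32)/255,cv2.COLOR_RGB2LAB),(0,0),.6)
    rr=np.arange(46,60,.25);out=[]
    for t in np.radians(np.arange(0,360,3)):
        px=np.array([proj(im,[*(c0+q*np.array([np.cos(t),np.sin(t)])),50]) for q in rr],np.float32)
        v=cv2.remap(lab,px[:,:1],px[:,1:],cv2.INTER_CUBIC)[:,0]
        g=np.diff(v[:,1]);gl=np.diff(v[:,0]);out.append((t,rr[g.argmin()],g.min(),rr[gl.argmin()],gl.min()))
    o=np.array(out)
    for j,nm in((1,"a"),(3,"L")):
        ok=(o[:,j]>48)&(o[:,j]<58)
        for _ in range(4):
            A=np.c_[np.cos(o[:,0]),np.sin(o[:,0]),np.ones(len(o))];s=np.linalg.lstsq(A[ok],o[ok,j],rcond=None)[0]
            ok=abs(A@s-o[:,j])<1.5
        print(n,nm,c0+s[:2],s[2],ok.sum(),np.histogram(np.degrees(o[ok,0]),12,(0,360))[0])
```

```text
scene a [ 547.44244402 -200.7309112 ] 52.46051548290614 74 [ 6  4  0  6  7  5  8 10  6  5  7 10]
scene L [ 547.5723599  -201.79215771] 51.39605710214364 66 [8 6 8 9 7 8 2 6 2 0 2 8]
top a [ 545.57809823 -202.80804543] 52.905081035999096 81 [6 9 7 8 4 7 8 6 7 5 8 6]
top L [ 547.64622313 -203.87199615] 51.17255716557965 71 [ 8  5  8 11  7  6  8  7  1  0  3  7]
```

No contact at 6 mm of overlap, so the pin is in the bore. The refined turntable centre is about (547,-202.2). I'll shift by about 1 mm and keep lowering.

{"op": "jog_arm", "data": {
  "rows": {"motion": [[-0.8,0,2,0],[-0.8,0,4,0],[-0.8,0,6,0],[-0.8,0,6,0]]}
}}

```text
clock: 8.85
ee_pos: [546.3, -201.9, 87.8]
orientation: [0.834, 0.551, -0.0, -0.0]
ft_force: [0.3, 0.3, -0.4]
gripper_width: 0.34
gripper_force: 29.8
```

{"op": "jog_arm", "data": {
  "rows": {"motion": [[0,0,1,0],[0,0,2,0],[0,0,3,0],[0,0,3,0]]}
}}

```text
clock: 9.35
ee_pos: [546.3, -201.9, 84.9]
orientation: [0.834, 0.551, -0.0, -0.0]
ft_force: [0.3, 1.1, 0.1]
gripper_width: 0.343
gripper_force: 29.8
```

{"op": "jog_arm", "data": {
  "rows": {"motion": [[0,0,1,0],[0,0,1.5,0],[0,0,2,0],[0,0,2,0]]}
}}

```text
clock: 9.85
ee_pos: [546.4, -201.9, 83.0]
orientation: [0.834, 0.551, -0.0, -0.0]
ft_force: [0.1, 0.4, -0.6]
gripper_width: 0.341
gripper_force: 29.8
```

{"op": "jog_arm", "data": {
  "rows": {"motion": [[0,0,0.5,0],[0,0,1,0],[0,0,1,0]]}
}}

```text
clock: 10.22
ee_pos: [546.5, -202.0, 82.6]
orientation: [0.834, 0.551, 0.0, 0.0]
ft_force: [-2.1, 1.2, 5.8]
gripper_width: 0.344
gripper_force: 30.3
```

Seated at TCP z 82.6 (expected 82.7), with 6 N contact. I'll release.

{"op": "jog_arm", "data": {
  "rows": {"motion": [[0,0,0,0],[0,0,0,0],[0,0,0,0],[0,0,0,0],[0,0,0,0],[0,0,0,0]]},
  "finger_gap": 0.7
}}

```text
clock: 10.98
ee_pos: [546.4, -202.0, 82.0]
orientation: [0.834, 0.551, 0.0, 0.0]
ft_force: [-0.2, -0.1, 1.0]
gripper_width: 0.699
gripper_force: 0.0
```

{"op": "jog_arm", "data": {
  "rows": {"motion": [[0,0,-15,0],[0,0,-45,0],[0,0,-80,0],[0,0,-110,0],[0,0,-118,0],[0,0,-118,0]]}
}}

```text
clock: 11.72
ee_pos: [546.3, -201.9, 200.0]
orientation: [0.834, 0.551, 0.0, 0.0]
ft_force: [-0.8, -0.6, -0.8]
gripper_width: 0.698
gripper_force: 0.0
```

```bash
python3 -c "
from h import *;from plant import r, vision, sensors
go(r,[569,-349.5,200],0.149)"
```

```text
at [ 546.3 -201.9  200. ] clos -0.403 q [-0.56  0.48  1.39  0.    1.27 -0.15] t 11.72 -> [-126.9   78.7   -0. ] turn -0.552 tilt [ 0. -0. -1.]
```

{"op": "jog_arm", "data": {
  "rows": {"motion": [[-25,16,0,-0.1],[-60,37,0,-0.25],[-95,59,0,-0.4],[-120,74,0,-0.55],[-127,79,0,-0.55],[-127,79,0,-0.55],[-127,79,0,-0.55]]}
}}

```text
clock: 12.6
ee_pos: [569.4, -348.6, 199.9]
orientation: [0.653, 0.757, 0.0, -0.0]
ft_force: [0.0, -0.2, 0.2]
gripper_width: 0.699
gripper_force: 0.0
```

Run:
```python
from h import *;from plant import r, vision, sensors;import pickle
go(r,[569,-350,68],0.149)
D={n:vision.get_image(n) for n in("scene","top")};pickle.dump(D,open("d4.pkl","wb"));L=[]
for n in D:
    im=D[n];u=proj(im,[558,-276,60]).round().astype(int)
    c=im["color"][u[1]-40:u[1]+40,u[0]-40:u[0]+40,::-1]
    c=np.clip(255*(c/200.)**.6,0,255).astype('uint8');L.append(cv2.resize(c,(400,400),interpolation=cv2.INTER_CUBIC));print(n,u)
    x=proj(im,[546.6,-202,58]);c,ax,_=blob(im,x,17,-1 if 0 else 1);print(x)
cv2.imwrite("pics/c6.png",np.hstack(L))
```

```text
at [ 569.4 -348.6  199.9] clos 0.146 q [-0.72  0.67  1.08  0.    1.39 -0.87] t 12.6 -> [ -1.4  -0.6 131.9] turn -0.003 tilt [-0.  0. -1.]
scene [192 151]
[206.00294315 165.20039446]
top [327 168]
[302.559017   172.40879291]
```

View pics/c6.png

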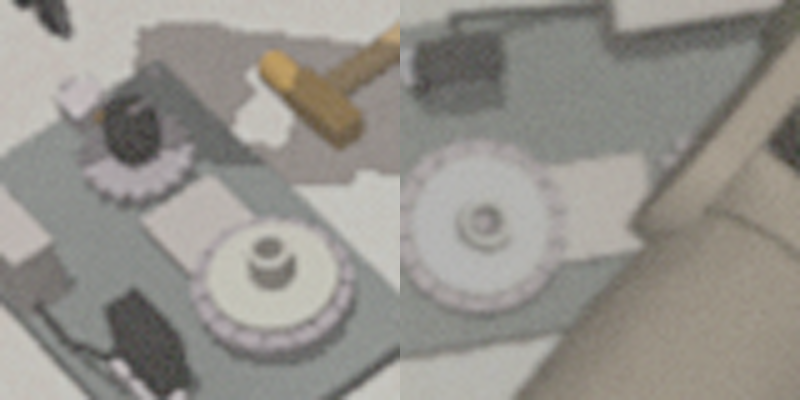

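Both views show the disc flat and concentric on the turntable, and the knob clear. I'll descend and grip the knob.

{"op": "jog_arm", "data": {
  "rows": {"motion": [[-1.4,-0.6,30,0],[-1.4,-0.6,70,0],[-1.4,-0.6,100,0],[-1.4,-0.6,118,0],[-1.4,-0.6,128,0],[-1.4,-0.6,131.5,0],[-1.4,-0.6,131.5,0]]}
}}

```text
clock: 13.58
ee_pos: [569.2, -351.4, 69.2]
orientation: [0.653, 0.757, 0.0, 0.001]
ft_force: [-0.4, 0.4, 0.8]
gripper_width: 0.701
gripper_force: 0.0
```

{"op": "jog_arm", "data": {
  "rows": {"motion": [[0,0,0,0],[0,0,0,0],[0,0,0,0],[0,0,0,0],[0,0,0,0],[0,0,0,0]]},
  "finger_gap": 0,
  "grip_n": 60
}}

```text
clock: 14.32
ee_pos: [569.5, -351.4, 69.6]
orientation: [0.653, 0.757, 0.0, 0.001]
ft_force: [1.6, 1.4, 6.2]
gripper_width: 0.402
gripper_force: 59.7
```

```bash
python3 -c "
from h import *;from plant import r, vision, sensors
go(r,[569,-350,68],0.149);s=sensors.get_state();print(s['wrist_torque'],s['ft_force'])"
```

```text
at [ 569.5 -351.4   69.6] clos 0.147 q [-0.73  0.8   1.21  0.    1.14 -0.87] t 14.32 -> [ 1.5 -0.3  1.6] turn -0.002 tilt [ 0.002 -0.001 -1.   ]
[ 0.23176276 -0.24794004 -0.00837042] [1.62975114 1.42861712 6.16975221]
```

{"op": "jog_arm", "data": {
  "rows": {"motion": [[0,0,0,0],[0,0,0,0],[1.3,0,1,0],[1.3,0,1,0],[1.3,0,1,0]]},
  "finger_gap": 0.55
}}

```text
clock: 14.95
ee_pos: [568.7, -349.9, 67.4]
orientation: [0.653, 0.757, -0.0, -0.0]
ft_force: [-0.2, -0.4, 0.2]
gripper_width: 0.556
gripper_force: 0.0
```

{"op": "jog_arm", "data": {
  "rows": {"motion": [[0,0,0,0],[0,0,0,0],[0,0,0,0],[0,0,0,0],[0,0,0,0]]},
  "finger_gap": 0,
  "grip_n": 80
}}

```text
clock: 15.58
ee_pos: [569.2, -349.9, 68.0]
orientation: [0.653, 0.757, 0.0, 0.001]
ft_force: [4.7, 2.6, 4.4]
gripper_width: 0.402
gripper_force: 79.5
```

{"op": "jog_arm", "data": {
  "rows": {"motion": [[0,0,0,0.06],[0,0,0,0.12],[0,0,0,0.18],[0,0,0,0.24],[0,0,0,0.30],[0,0,0,0.35],[0,0,0,0.393],[0,0,0,0.393],[0,0,0,0.393]]}
}}

```text
clock: 16.7
ee_pos: [569.5, -349.9, 68.0]
orientation: [0.788, 0.615, 0.001, 0.001]
ft_force: [6.4, 2.4, 3.7]
gripper_width: 0.397
gripper_force: 79.7
```

```bash
python3 -c "
from h import *;from plant import r, vision, sensors
go(r,[569,-350,68],0.147);s=sensors.get_state();print(s['wrist_torque'],s['ft_force'])"
```

```text
at [ 569.5 -349.9   68. ] clos -0.246 q [-0.73  0.8   1.21  0.    1.13 -0.48] t 16.7 -> [-0.2 -0.5 -0. ] turn -0.393 tilt [ 0.002 -0.001 -1.   ]
[ 0.32023525 -1.11106404 -0.04205747] [6.43158247 2.40848687 3.73819661]
```

Turned 0.393 with almost no residual moment about z, so it's in the first notch. Next are clicks two and three.

{"op": "jog_arm", "data": {
  "rows": {"motion": [[0,0,0,0.06],[0,0,0,0.12],[0,0,0,0.18],[0,0,0,0.24],[0,0,0,0.30],[0,0,0,0.35],[0,0,0,0.393],[0,0,0,0.393],[0,0,0,0.393]]}
}}

```text
clock: 17.82
ee_pos: [569.9, -350.1, 68.0]
orientation: [0.893, 0.449, 0.001, 0.001]
ft_force: [9.6, 1.5, 3.3]
gripper_width: 0.402
gripper_force: 79.6
```

```bash
python3 -c "
from h import *;from plant import r, vision, sensors
go(r,[569,-350,68],0.147);s=sensors.get_state();print(s['wrist_torque'],s['ft_force'])"
```

```text
at [ 569.9 -350.1   68. ] clos -0.639 q [-0.73  0.8   1.21  0.    1.13 -0.09] t 17.82 -> [-0.5 -0.7 -0. ] turn -0.786 tilt [ 0.003 -0.001 -1.   ]
[ 2.33738515e-01 -1.37896775e+00 -7.82121907e-04] [9.59762366 1.48231878 3.3154532 ]
```

{"op": "jog_arm", "data": {
  "rows": {"motion": [[0,0,0,0.06],[0,0,0,0.12],[0,0,0,0.18],[0,0,0,0.24],[0,0,0,0.30],[0,0,0,0.35],[0,0,0,0.393],[0,0,0,0.393],[0,0,0,0.393]]}
}}

```text
clock: 18.95
ee_pos: [570.1, -350.4, 68.0]
orientation: [0.964, 0.266, 0.002, 0.002]
ft_force: [10.9, -1.5, 0.4]
gripper_width: 0.4
gripper_force: 79.5
```

Run:
```python
from h import *;from plant import r, vision, sensors;import pickle
go(r,[569,-350,68],0.147);s=sensors.get_state();print(s['wrist_torque'],s['ft_force'])
im=vision.get_image("scene");pickle.dump(im,open("d5.pkl","wb"))
u=proj(im,[558,-276,60]).round().astype(int)
L=[]
for q in(pickle.load(open("d4.pkl","rb"))["scene"],im):
    c=q["color"][u[1]-40:u[1]+40,u[0]-40:u[0]+40,::-1]
    c=np.clip(255*(c/200.)**.6,0,255).astype('uint8');L.append(cv2.resize(c,(400,400),interpolation=cv2.INTER_CUBIC))
cv2.imwrite("pics/c7.png",np.hstack(L))
```

```text
at [ 570.1 -350.4   68. ] clos -1.032 q [-0.73  0.8   1.21  0.    1.13  0.31] t 18.95 -> [-0.8 -0.9 -0. ] turn -1.179 tilt [ 0.004 -0.002 -1.   ]
[ 0.07463245 -1.68230602 -0.00683259] [10.88774099 -1.51346384  0.37158204]
```

View pics/c7.png

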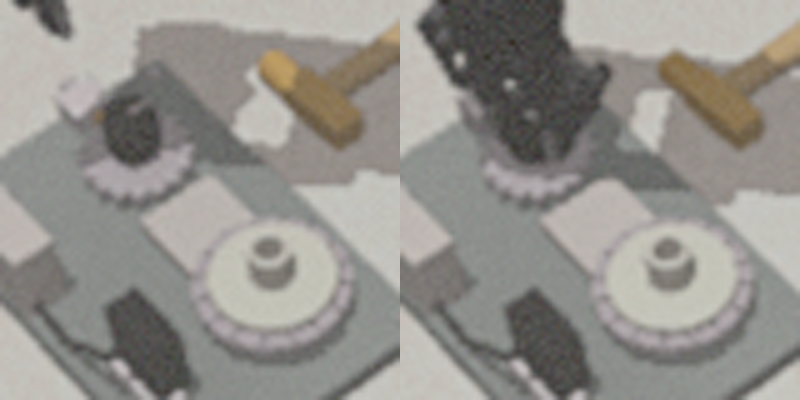

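The left panel is before the turn, the right after. The disc is still flat and concentric at crop (670,280), and the gripper is on the knob. The turn is 1.179 rad with a residual moment of −0.007 N m, so the roller sits in the third notch and the knob hasn't slipped. I'll settle briefly and hand in.

{"op": "jog_arm", "data": {
  "rows": {"motion": [[0,0,0,0],[0,0,0,0],[0,0,0,0],[0,0,0,0]]}
}}

```text
clock: 19.5
ee_pos: [570.1, -350.3, 68.0]
orientation: [0.964, 0.266, 0.002, 0.001]
ft_force: [11.6, -0.8, 0.9]
gripper_width: 0.402
gripper_force: 79.5
```

```bash
python3 -c "
from plant import r, vision, sensors
print(sensors.get_state()['wrist_torque']);print(r.sign_off())"
```

```text
[ 0.0252035  -1.67221323  0.01322389]
the job is handed in; nothing more can be done
None
```

The job is handed in at about 19.5 s: the disc lies flat over the turntable pin, and the gripper is still holding the knob after a 1.179 rad clockwise turn (third stop 1.178); no verdict was returned.

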